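Shut the lens cabinet and bring the opened dial lock to its hasp

TASK

First push the lens cabinet's door fully shut so that it clicks home on its catch; then, with the padlock lying in its cradle, turn its dial click by click until the nose points straight at the shackle, and pull the shackle all the way out. Then lift the lock out and finish while holding it, still, level and dial up, in front of the cabinet's staple, the open shackle's bow pointing squarely at the staple a finger's breadth away, the lock touching nothing but the gripper. Leave the screwdriver, bottle and parts bin where they are.

Things in the scene. Friction and masses are not known exactly. Their poses are not given: they have to be found in the camera images.
- cabinet: White steel cabinet fixed to the bench, 160 deep (x) x 280 wide (y) x 190 mm high. Origin: centre of its underside; front looks to its own -x. Door 228 mm wide (own y from +140, the hinge, to -88 mm), beside it a fixed jamb (y -90 to -140 mm); front faces of shut door and jamb at own x = -95 mm. Place and yaw vary.
- door (a joint): Door angle, rad: 0 shut (hard stop), grows as it opens to the cabinet's -x; starts ajar. Panel 15 mm thick, 5 to 185 mm above the bench, hinge line at its front face, cabinet's +y side. Swings freely, stays where left. A sprung roller catch resists from about 0.08 rad (under 10 N at the free edge), then snaps it to 0; unseated it stands at 0.07 or more.
- door_hinge (a point): Top end of the door's hinge line, 185 mm above the bench, in the plane of the door's front face.
- door_edge (a point): Top corner of the door at its free edge, on its front face, 228 mm from the hinge line; moves with the door. The hasp, a slotted steel strap on the door's front, 91 to 139 mm above the bench, stands 5 mm proud and reaches 50 mm past the free edge, over the staple when shut; the face above it is plain.
- staple (a point): Outermost point of the steel staple, an upright loop of 6 mm wire, 30 mm high, standing 25 mm out of the jamb's front face; 115 mm above the bench, at (-120, -115, 115) mm in the cabinet's frame.
- cradle: Black block fixed to the bench, 78 (x) x 70 (y) x 20 mm high, with a low rim 7 mm wide and 6 mm high (top 26 mm above the bench) round the lock's lower part, about 1 mm play. Origin: centre of its underside. Its +x is the way the shackle points. Where it stands and its yaw vary.
- lock: Brass padlock lying loose on its back in the cradle, about 0.4 kg. Body 60 (x) x 52 (y) x 32 mm thick. Origin: centre of the body's underside, 20 mm above the bench in the cradle; z up through the dial, x towards the shackle. The cradle's rim covers only its lowest 6 mm; the shackle stands free beyond the rim.
- shackle (a joint): How far the steel shackle is drawn out along the lock's +x, m: 0 shut, 0.018 fully out (stop). A flat U of 8 mm round bar, 40 mm wide over both legs (along y), axis 16 mm above the lock's underside; straight legs from the body's face (x = 30) to x = 50, bow to x = 70 mm when shut. Draws at 2 to 4 N and stays where left; blocked (2 mm play) unless the dial is within 0.1 of 0.
- shackle_bow (a point): Outermost point of the shackle's bow, in the middle of the bar, 16 mm above the lock's underside; at x = 70 mm in the lock's frame when shut and 88 mm when fully out.
- dial (a joint): Dial angle relative to the lock, rad, counter-clockwise from above positive. 0: the nose (white mark) points along the lock's +x at the shackle; only there it unlocks. A click notch every pi/6 (30 degrees): it springs into the nearest and stays; about 0.1 N m takes it over a click. Starts one to three clicks on the negative side of 0 (turn counter-clockwise).
- dial_grip (a point): On the dial's axis, mid grip bar, 47.5 mm above the lock's underside. A 42 mm disc 6 mm thick on the lock's upper face carries the bar: 34 mm long, 11 mm thick, 18 mm high (38.5 to 56.5 mm above the lock's underside), lying along the nose's direction.
- dial_nose (a point): The nose end of the grip bar, 17 mm from the dial's axis, at the height of dial_grip.
- screwdriver: Bystander: a screwdriver 180 mm long lying on the bench.
- cleaner: Bystander: a white bottle, 54 mm across, 140 mm high; origin under its centre.
- bin: Bystander: a blue parts bin 130 x 180 x 80 mm full of black connectors, beyond the lock; origin under its centre.
Things that resemble listed ones, but are neither listed nor needed, are in the scene too. Of the things like the cradle, leave any that is blue or purple; of the rest the smaller one is meant.

How it is judged:
By the outcome, as a careful person would: the job done as asked, in the order asked, and still so for the second after the job is handed in, while the arm keeps its last pose, push and grip.
It also fails if it takes over 72 s, if anything falls off the work surface, if the arm or the gripper's body presses on something with over 40 N, if the wrist force passes 120 N, or if a joint passes its speed limit or range.

ROBOT

A 6-joint arm with a two-finger parallel gripper is mounted at the origin on the work surface. World frame = base frame: x ahead of the robot, y to its left, z up, the work surface at z = 0. Lengths are in m, angles in rad, forces in N, time in s.
With the tool pointing down it reaches from about 0.35 to 0.725 m from the base axis. Payload 6 kg.
Tool frame: the origin (TCP) lies at the very end of the fingers, on their centre line; the grasp point (between the pads) lies hold_point_z behind it (hold_point_z is the distance from the TCP to the grasp point, in m); z points along the fingers, y is the line along which they close (so a half turn about z gives the same grasp; the last joint's range is limited). The gripper opens to 85 mm and grips with 20 to 120 N. Pads are 22 mm wide; open, the fingers measure 114 mm over their backs; the gripper's body (76 mm by 85 mm) begins 54 mm behind the grasp point. The pads swing forward as they close: fully open they stand 13 mm farther back than shut.
Start: joints at [-0.891, 0.04, 0.085, 0, -1.615, -0.334], TCP at [0.203, -0.564, 0.231] pointing down, gripper open.
Joint ranges: [-2.56, 2.56], [-1.29, 2.01], [-1.08, 1.49], [-3.29, 1.98], [-2.81, -0.18], [-2.99, 2.99]. Speed limits (rad/s): [2.57, 2.57, 3.01, 3.14, 3.14, 3.14].

INTERFACE

Orientations are given as [roll, pitch, yaw] about the fixed x, y, z axes, in that order (R = Rz(yaw) Ry(pitch) Rx(roll)).
In Python, from plant import state, grab_frame, calibration, hand_in, hold_point_z gives the robot as it stands. The module is installed in compiled form; this text tells all that it offers.
- The arm moves only by the tool step_arm, never from a script. Its arguments are lists of equal length, an entry for each row: "slide": the shift along the tool's x, y, z in mm, a list of three; "dr": the turn, a rotation vector about the tool's x, y, z in rad, a list of three; "grip": the finger opening in mm, from 0 to 85.4. A call has exactly 8 rows; each row is the pose to reach, as a shift and turn from the pose commanded when the call began, along the tool's axes at that moment; what a row does not reach only later rows make up. A row lasts 1/8 s, in which the tool goes at most 62.5 mm and 10.7 degrees, less where a joint would pass 70% of its speed; a pose out of reach is approached as far as the arm can. A call with a gripper value outside its range is refused whole. The fingers move at their own pace and stop on an object; "newtons" is the grip in N (left out, the last holds). Time passes only in rows, so rows that repeat a pose let the fingers close, or fill a call up. It gives the time, the measured TCP pose, the force, the opening and the grip force at its end, in the units of the state.
- state(): the state, without advancing time (a new reading comes with each control period).
- grab_frame(name): name is "scene" or "top" or "wrist"; returns (picture, depth): 480x640x3 uint8, blue, green, red; 480x640 float32, m along the optical axis (not along the pixel's ray), 0 where there is no reading.
- calibration(name): a dict with "fov_y" (degrees; the focal length in pixels is half the picture's height over the tangent of half this angle, whatever the lens; pixels are square), "cx", "cy" (the principal point, pixels), "dist_coeffs" ([k1, k2, p1, p2, k3] as OpenCV has them; the pictures are not rectified), "rvec" (rotation vector, rad) and "tvec" (3), from world to camera coordinates, as OpenCV has them. Camera axes: x right, y down, z forward; pixel columns grow to the right and rows downward; lengths in m; the calibration is good to about 2 mm. A picture is of the moment at which its call begins: read the wrist's pose just before it. calibration takes no time and is no camera call; for the wrist camera it gives the pose at the moment of the call.
- hand_in(): hands the job in; it is judged then, once.
The state is a dict: "t": time; "qpos": joint angles; "qvel": joint speeds; "joint_efforts": joint torques, N m; "ee_pos": TCP position; "tool_rot": TCP orientation; "wrist_force": force on the tool from outside, world axes, zero at the start; "wrist_torque": the same for the moment, N m; "width": finger opening in m; "grip_force": force on a finger pad.
Only numpy, scipy, OpenCV 4.12 (cv2) and the standard library are available. Lean on these libraries where they do the work, as an engineer would, in place of code of your own. Each camera call takes 0.05 s, during which the arm holds its last target. There are 200 camera calls.

## Working session

There is one attempt and no reset: what is moved stays moved. The work goes in short steps, Python scripts to look and compute and a tool call to move; the robot and the scene stay as the last step left them, time stands still between calls to the robot, and variables do not carry over. Pictures are saved under pics/ and viewed, at most 10 in all, crops included, and the job is handed in when it is done.

Besides the shell and the picture viewer there is one more tool, called after ">>>" in YAML: its name, and indented under it one key for each argument. step_arm: Moves the arm, as the interface text tells. Its arguments: {"type":"object","properties":{"slide":{"type":"array"},"dr":{"type":"array"},"grip":{"type":"array"},"newtons":{"type":"number"}},"required":["slide","dr","grip"]}

```bash
ls; mkdir -p pics; cat > h.py <<'E'
import numpy as np, cv2
from scipy.spatial.transform import Rotation as R
from plant import state, grab_frame, calibration, hand_in, hold_point_z
def K(c):
    f=240/np.tan(np.radians(c["fov_y"])/2)
    return np.array([[f,0,c["cx"]],[0,f,c["cy"]],[0,0,1.]])
def rays(c,px):
    p=cv2.undistortPoints(np.array(px,float).reshape(-1,1,2),K(c),np.array(c["dist_coeffs"],float)).reshape(-1,2)
    M=cv2.Rodrigues(np.array(c["rvec"],float))[0]; t=np.array(c["tvec"],float).reshape(3)
    return -M.T@t, np.c_[p,np.ones(len(p))]@M
def plane(c,px,z):
    o,d=rays(c,px); return o+d*((z-o[2])/d[:,2])[:,None]
def dep(c,px,D):
    o,d=rays(c,px); px=np.array(px,int).reshape(-1,2); return o+d*D[px[:,1],px[:,0]][:,None]
def cloud(c,D):
    v,u=np.mgrid[0:480,0:640]; px=np.c_[u.ravel(),v.ravel()]
    return dep(c,px,D).reshape(480,640,3)
def proj(c,P):
    return cv2.projectPoints(np.array(P,float).reshape(-1,1,3),np.array(c["rvec"],float),np.array(c["tvec"],float),K(c),np.array(c["dist_coeffs"],float))[0].reshape(-1,2)
E
python3 - <<'E'
from h import *
s=state();print({k:np.round(v,3) if not isinstance(v,str) else v for k,v in s.items()},hold_point_z)
for n in("top","scene"):
    c=calibration(n);p,d=grab_frame(n);cv2.imwrite(f"pics/{n}0.png",p);np.savez(f"pics/{n}0.npz",p=p,d=d);print(n,c,(d==0).mean())
E
```

```text
pics
{'t': np.float64(0.0), 'qpos': array([-0.891,  0.041,  0.084, -0.   , -1.616, -0.334]), 'qvel': array([ 0.002,  0.002,  0.003, -0.002, -0.001, -0.   ]), 'joint_efforts': array([-0.0000e+00, -3.6819e+01,  3.4742e+01,  6.9320e+00, -5.0000e-03,
       -0.0000e+00]), 'ee_pos': array([ 0.203, -0.564,  0.23 ]), 'tool_rot': array([ 3.14 , -0.   , -2.796]), 'wrist_force': array([-0.243, -0.253, -0.08 ]), 'wrist_torque': array([-0.041, -0.026,  0.036]), 'grip_force': np.float64(0.0), 'width': np.float64(0.085)} 0.0187
top {'fov_y': 47.13754871963549, 'cx': 316.7411449142058, 'cy': 240.57426524488645, 'dist_coeffs': array([-0.04497439,  0.        ,  0.        ,  0.        ,  0.        ]), 'rvec': array([ 2.17070336, -2.19963428,  0.02827918]), 'tvec': array([-0.05316767,  0.53040833,  1.29488356])} 0.003984375
scene {'fov_y': 53.203994800733646, 'cx': 321.2166991282263, 'cy': 228.7443359213208, 'dist_coeffs': array([0.00149831, 0.        , 0.        , 0.        , 0.        ]), 'rvec': array([ 2.09900638,  1.11929137, -0.47206321]), 'tvec': array([-0.239314  , -0.25345483,  1.40411006])} 0.003948567708333333
```

View pics/top0.png

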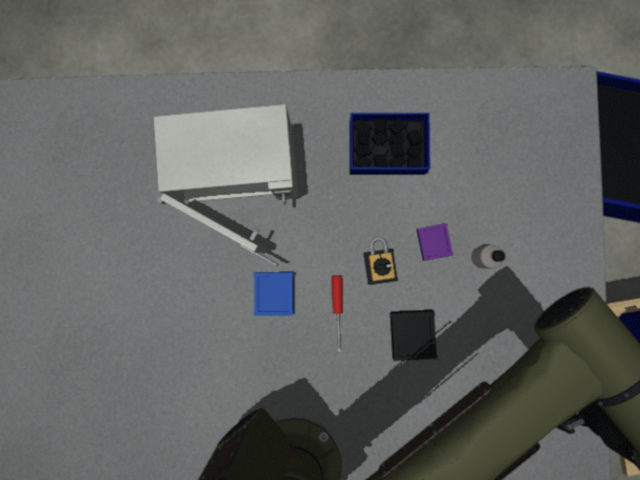

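View pics/scene0.png

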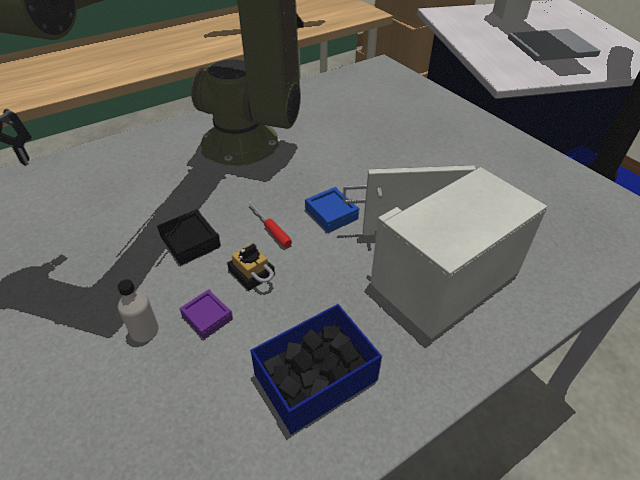

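The top view shows the cabinet (155–292, 105–195), with its door hinged at about (162,198) and its free edge at about (256,248). The lock is in the small black cradle at (380,265), shackle pointing up in the picture (+x). The screwdriver is at (338,310), bottle at (490,256) and bin at (390,143). The scene view agrees.

```bash
python3 - <<'E'
from h import *
c=calibration("top");z=np.load("pics/top0.npz");p,d=z["p"],z["d"];X=cloud(c,d)
hsv=cv2.cvtColor(p,cv2.COLOR_BGR2HSV)
def rect(m,name):
    Q=X[m][:,:2].astype(np.float32); r=cv2.minAreaRect(Q*1000); print(name,m.sum(),np.round(X[m].mean(0),3),[np.round(v,1) for v in r], np.round(cv2.boxPoints(r)).tolist())
roi=np.zeros(d.shape,bool);roi[95:275,145:300]=1
Z=X[...,2]
for lo,hi in((.150,.18),(.18,.20)):print(lo,(roi&(Z>lo)&(Z<hi)).sum())
m=roi&(Z>.17)&(Z<.21)
n,l,st,ce=cv2.connectedComponentsWithStats(m.astype(np.uint8))
for i in range(1,n):
    if st[i,4]>30: rect(l==i,f"c{i} px{st[i]}")
roi[:]=0;roi[230:290,350:410]=1
br=roi&(hsv[...,0]>8)&(hsv[...,0]<28)&(hsv[...,1]>100)
rect(br,"brass")
blk=roi&(hsv[...,2]<60)&(Z>.012)&(Z<.034);rect(blk,"cradle")
dl=roi&(Z>.055);rect(dl,"dial")
sh=roi&(Z>.025)&(Z<.05)&(hsv[...,1]<60)&(hsv[...,2]>90);sh[252:]=0;rect(sh,"shackle")
np.set_printoptions(linewidth=200)
# white nose mark
w=roi&(hsv[...,1]<60)&(hsv[...,2]>150);w[:252]=0;print(np.argwhere(w)[:20].tolist())
cr=cv2.resize(p[225:295,340:420],None,fx=7,fy=7,interpolation=cv2.INTER_CUBIC);cr2=cv2.resize(p[90:280,145:300],None,fx=2.6,fy=2.6)[:490]
cv2.imwrite("pics/crop0.png",cr)
E
```

```text
0.15 223
0.18 11007
c1 px[  154   104   139   148 11093] 11093 [0.704 0.13  0.19 ] [array([648.3, 130. ]), array([302.1, 286.2]), np.float64(4.0)] [[488.0, 262.0], [508.0, -23.0], [809.0, -2.0], [789.0, 283.0]]
brass 411 [ 0.466 -0.207  0.057] [array([ 460.7, -165.4]), array([ 63.5, 148.2]), np.float64(7.6)] [[419.0, -96.0], [439.0, -243.0], [502.0, -235.0], [482.0, -88.0]]
cradle 249 [ 0.465 -0.201  0.026] [array([ 466.9, -208.5]), array([74.5, 69. ]), np.float64(7.4)] [[426.0, -179.0], [434.0, -248.0], [508.0, -238.0], [499.0, -170.0]]
dial 325 [ 0.466 -0.203  0.117] [array([ 459.9, -162.8]), array([ 57.1, 142. ]), np.float64(9.0)] [[421.0, -97.0], [443.0, -237.0], [499.0, -228.0], [477.0, -88.0]]
shackle 116 [ 0.52  -0.203  0.04 ] [array([ 518.5, -204. ]), array([39.9, 32.9]), np.float64(89.2)] [[502.0, -224.0], [535.0, -224.0], [535.0, -184.0], [502.0, -184.0]]
[[265, 388], [265, 389], [265, 391]]
```

View pics/crop0.png

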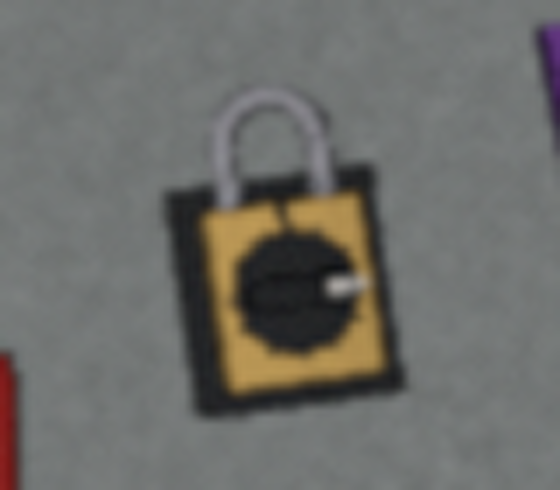

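The crop shows the nose pointing right, about 3 clicks negative (crop (345,285), dial axis about (297,290)). The lock's yaw is about +7°. Next I'll work out the cabinet and door geometry.

```bash
python3 - <<'E'
from h import *
np.set_printoptions(linewidth=200,suppress=True)
c=calibration("top");z=np.load("pics/top0.npz");p,d=z["p"],z["d"];X=cloud(c,d);Z=X[...,2]
roi=np.zeros(d.shape,bool);roi[95:275,145:300]=1
m=(roi&(Z>.165)&(Z<.21)).astype(np.uint8)
cab=cv2.morphologyEx(m,cv2.MORPH_OPEN,np.ones((25,25)))
cab=cv2.morphologyEx(cab,cv2.MORPH_CLOSE,np.ones((3,3)))
ct=max(cv2.findContours(cab,cv2.RETR_EXTERNAL,cv2.CHAIN_APPROX_NONE)[0],key=cv2.contourArea)
ap=cv2.approxPolyDP(ct,6,True).reshape(-1,2);print("cab px",ap.tolist())
print(np.round(plane(c,ap,.19),4))
r=cv2.minAreaRect(plane(c,ct.reshape(-1,2),.19)[:,:2].astype(np.float32)*1000);print(r)
dm=m.copy();dm[cv2.dilate(cab,np.ones((5,5)))>0]=0
n,l,st,ce=cv2.connectedComponentsWithStats(dm)
i=1+np.argmax(st[1:,4]);px=np.argwhere(l==i)[:,::-1];print(st[i])
P=plane(c,px,.185)[:,:2];r=cv2.minAreaRect(P.astype(np.float32)*1000);print("door",r,cv2.boxPoints(r))
# lock
hsv=cv2.cvtColor(p,cv2.COLOR_BGR2HSV);s=np.zeros_like(roi);s[235:290,355:405]=1
br=s&(hsv[...,0]>8)&(hsv[...,0]<28)&(hsv[...,1]>100)&(Z>.03)
px=np.argwhere(br)[:,::-1];r=cv2.minAreaRect(plane(c,px,.052)[:,:2].astype(np.float32)*1000);print("brass",r)
E
```

```text
cab px [[179, 115], [189, 164], [237, 171], [235, 136], [225, 135], [217, 113]]
[[0.7888 0.2216 0.19  ]
 [0.6844 0.2001 0.19  ]
 [0.6678 0.0995 0.19  ]
 [0.7415 0.1034 0.19  ]
 [0.7441 0.1244 0.19  ]
 [0.7912 0.1412 0.19  ]]
((730.1923217773438, 160.56640625), (122.58765411376953, 124.34346008300781), 89.79337310791016)
[ 154  108  139  144 6234]
door ((648.9454956054688, 128.38539123535156), (300.93682861328125, 284.758544921875), 2.8155386447906494) [[491.66495   263.20166  ]
 [505.6525    -21.213112 ]
 [806.2261     -6.4308777]
 [792.2385    277.9839   ]]
brass ((466.92840576171875, -208.69546508789062), (59.932960510253906, 54.93022537231445), 7.35984468460083)
```

```bash
python3 - <<'E'
from h import *
np.set_printoptions(linewidth=200,suppress=True)
c=calibration("top");z=np.load("pics/top0.npz");p,d=z["p"],z["d"];X=cloud(c,d);Z=X[...,2]
roi=np.zeros(d.shape,bool);roi[95:275,145:300]=1
hsv=cv2.cvtColor(p,cv2.COLOR_BGR2HSV)
m=(roi&(hsv[...,2]>145)&(hsv[...,1]<40)).astype(np.uint8)
m=cv2.medianBlur(m,5)
cab=cv2.morphologyEx(cv2.morphologyEx(m,cv2.MORPH_CLOSE,np.ones((3,3))),cv2.MORPH_OPEN,np.ones((21,21)))
ct=max(cv2.findContours(cab,cv2.RETR_EXTERNAL,cv2.CHAIN_APPROX_NONE)[0],key=cv2.contourArea)
r=cv2.minAreaRect(plane(c,ct.reshape(-1,2),.19)[:,:2].astype(np.float32)*1000);print("cab",r,cv2.boxPoints(r).round().tolist())
dm=m.copy();dm[cv2.dilate(cab,np.ones((3,3)))>0]=0;dm[:193]=0
n,l,st,ce=cv2.connectedComponentsWithStats(dm)
i=1+np.argmax(st[1:,4]);px=np.argwhere(l==i)[:,::-1];print(st[i])
P=plane(c,px,.185)[:,:2];r=cv2.minAreaRect(P.astype(np.float32)*1000);print("door",r,cv2.boxPoints(r).round().tolist())
E
```

```text
cab ((719.0025634765625, 131.8182373046875), (169.5612030029297, 281.4718017578125), 0.15217731893062592) [[634.0, 272.0], [635.0, -9.0], [804.0, -9.0], [803.0, 273.0]]
[161 195  95  57 711]
door ((562.2144775390625, 163.22564697265625), (225.4557647705078, 16.648475646972656), 60.146873474121094) [[499.0, 70.0], [513.0, 61.0], [626.0, 257.0], [611.0, 265.0]]
```

```bash
python3 - <<'E'
from h import *
np.set_printoptions(linewidth=200,suppress=True)
c=calibration("top");p=np.load("pics/top0.npz")["p"]
g=cv2.GaussianBlur(cv2.cvtColor(p,cv2.COLOR_BGR2GRAY),(3,3),0).astype(float)
gy=np.diff(g,axis=0);gx=np.diff(g,axis=1)
cols=np.arange(165,280)
def fit(px,n):
    P=plane(c,px,.19)[:,:2].astype(np.float32)
    v=cv2.fitLine(P,cv2.DIST_HUBER,0,.0005,.0005).ravel();print(n,v,np.degrees(np.arctan2(v[1],v[0])));return v
b=fit(np.c_[cols,95+np.argmax(gy[95:130,165:280],0)+.5],"back")
f=fit(np.c_[cols,170+np.argmin(gy[170:200,165:280],0)+.5],"front")
rows=np.arange(125,175)
L=fit(np.c_[145+np.argmax(gx[125:175,145:170],1)+.5,rows],"left")
Rr=fit(np.c_[275+np.argmin(gx[125:175,275:305],1)+.5,rows],"right")
def X(a,b):
    t=np.linalg.solve(np.c_[a[:2],-b[:2]],b[2:]-a[2:]);return a[2:]+a[:2]*t[0]
C=np.array([X(b,L),X(b,Rr),X(f,Rr),X(f,L)]);print(C.round(4));print(np.linalg.norm(C-np.roll(C,1,0),axis=1))
E
```

```text
back [ 0.07556068 -0.9971412   0.7986513   0.12119706] -85.66656
front [ 0.06987103 -0.99755603  0.6373958   0.14183186] -85.993416
left [0.99704146 0.07686593 0.71664935 0.2714116 ] 4.4084415
right [ 0.99812657  0.06118345  0.7155404  -0.00891173] 3.5077443
[[ 0.7869  0.2768]
 [ 0.8081 -0.0032]
 [ 0.6482 -0.013 ]
 [ 0.6288  0.2646]]
[0.15853316 0.28086638 0.16013762 0.2783557 ]
```

```bash
cat >> h.py <<'E'
def goto(pos,yaw,rpy=None):
    s=state();T=R.from_euler("xyz",s["tool_rot"]);G=R.from_euler("xyz",rpy if rpy is not None else [np.pi,0,yaw])
    print("t",round(float(s["t"]),2),"ee",np.round(s["ee_pos"],4),"rot",np.round(s["tool_rot"],3),"F",np.round(s["wrist_force"],1),"w",s["width"])
    print(" slide",np.round(T.inv().apply(np.array(pos)-s["ee_pos"])*1000,1).tolist(),"dr",np.round((T.inv()*G).as_rotvec(),3).tolist())
E
python3 -c "
from h import *
goto([.455,.115,.231],-3.07)"
```

```text
t 0.1 ee [ 0.2033 -0.5642  0.2304] rot [ 3.14  -0.    -2.796] F [0.  0.1 0.6] w 0.08538427215690574
 slide [-467.0, 553.7, 0.2] dr [0.002, -0.0, 0.274]
```

>>> step_arm:
  slide:
    - [-40,47,0]
    - [-79,93,0]
    - [-118,140,0]
    - [-157,186,0]
    - [-197,233,0]
    - [-236,280,0]
    - [-275,326,0]
    - [-310,368,0]
  dr:
    - [0,0,0.1]
    - [0,0,0.2]
    - [0,0,0.27]
    - [0,0,0.27]
    - [0,0,0.27]
    - [0,0,0.27]
    - [0,0,0.27]
    - [0,0,0.27]
  grip: [0,0,0,0,0,0,0,0]

```text
t: 1.1
ee_pos: [0.3704, -0.1111, 0.2312]
tool_rot: [3.141, 0.001, -3.065]
wrist_force: [1.4, -0.9, 0.2]
width: -0.0
grip_force: 0.0
```

```bash
python3 -c "
from h import *
goto([.455,.115,.231],-3.07);goto([.455,.115,.155],-3.07)"
```

```text
t 1.1 ee [ 0.3704 -0.1111  0.2312] rot [ 3.141e+00  1.000e-03 -3.065e+00] F [ 1.4 -0.9  0.2] w -3.6770382278807956e-05
 slide [-101.6, 218.9, 0.4] dr [0.0, 0.001, 0.005]
t 1.1 ee [ 0.3704 -0.1111  0.2312] rot [ 3.141e+00  1.000e-03 -3.065e+00] F [ 1.4 -0.9  0.2] w -3.6770382278807956e-05
 slide [-101.6, 218.9, 76.4] dr [0.0, 0.001, 0.005]
```

>>> step_arm:
  slide:
    - [-24,52,0]
    - [-48,104,0]
    - [-72,155,0]
    - [-95,205,0]
    - [-102,219,10]
    - [-102,219,50]
    - [-102,219,76]
    - [-102,219,76]
  dr:
    - [0,0,0.005]
    - [0,0,0.005]
    - [0,0,0.005]
    - [0,0,0.005]
    - [0,0,0.005]
    - [0,0,0.005]
    - [0,0,0.005]
    - [0,0,0.005]
  grip: [0,0,0,0,0,0,0,0]

```text
t: 2.1
ee_pos: [0.4542, 0.1119, 0.153]
tool_rot: [-3.14, -0.004, -3.071]
wrist_force: [0.3, -0.2, 0.2]
width: 0.0
grip_force: 0.0
```

```bash
python3 - <<'E'
from h import *
H=np.array([.6132,.2641])
for a in(.5,.4,.3,.2,.1,.05,0):
    th=np.radians(-85.9)-a;n=np.pi+.0715-a
    P=H+.195*np.array([np.cos(th),np.sin(th)])+.015*np.array([np.cos(n),np.sin(n)]);goto([*P,.155],-3.07)
E
```

```text
t 2.1 ee [0.4542 0.1119 0.153 ] rot [-3.14  -0.004 -3.071] F [ 0.3 -0.2  0.2] w 1.5143895541774935e-06
 slide [-62.8, -23.4, -2.3] dr [-0.002, -0.004, -0.001]
t 2.1 ee [0.4542 0.1119 0.153 ] rot [-3.14  -0.004 -3.071] F [ 0.3 -0.2  0.2] w 1.5143895541774935e-06
 slide [-79.7, -33.2, -2.3] dr [-0.002, -0.004, -0.001]
t 2.1 ee [0.4542 0.1119 0.153 ] rot [-3.14  -0.004 -3.071] F [ 0.3 -0.2  0.2] w 1.5143895541774935e-06
 slide [-97.6, -41.3, -2.4] dr [-0.002, -0.004, -0.001]
t 2.1 ee [0.4542 0.1119 0.153 ] rot [-3.14  -0.004 -3.071] F [ 0.3 -0.2  0.2] w 1.5143895541774935e-06
 slide [-116.1, -47.5, -2.4] dr [-0.002, -0.004, -0.001]
t 2.1 ee [0.4542 0.1119 0.153 ] rot [-3.14  -0.004 -3.071] F [ 0.3 -0.2  0.2] w 1.5143895541774935e-06
 slide [-135.1, -51.9, -2.5] dr [-0.002, -0.004, -0.001]
t 2.1 ee [0.4542 0.1119 0.153 ] rot [-3.14  -0.004 -3.071] F [ 0.3 -0.2  0.2] w 1.5143895541774935e-06
 slide [-144.8, -53.4, -2.5] dr [-0.002, -0.004, -0.001]
t 2.1 ee [0.4542 0.1119 0.153 ] rot [-3.14  -0.004 -3.071] F [ 0.3 -0.2  0.2] w 1.5143895541774935e-06
 slide [-154.5, -54.3, -2.6] dr [-0.002, -0.004, -0.001]
```

>>> step_arm:
  slide:
    - [-20,-8,0]
    - [-45,-15,0]
    - [-62,-23,0]
    - [-75,-30,0]
    - [-88,-37,0]
    - [-98,-41,0]
    - [-107,-45,0]
    - [-116,-48,0]
  dr:
    - [0,0,0]
    - [0,0,0]
    - [0,0,0]
    - [0,0,0]
    - [0,0,0]
    - [0,0,0]
    - [0,0,0]
    - [0,0,0]
  grip: [0,0,0,0,0,0,0,0]

```text
t: 3.1
ee_pos: [0.575, 0.0731, 0.1553]
tool_rot: [3.141, -0.0, -3.071]
wrist_force: [-0.6, 1.3, -0.4]
width: 0.0002
grip_force: 0.2
```

>>> step_arm:
  slide:
    - [-9,-2,0]
    - [-19,-4,0]
    - [-26,-5,0]
    - [-32,-6,0]
    - [-36,-6,0]
    - [-38,-6,0]
    - [-40,-6,0]
    - [-40,-6,0]
  dr:
    - [0,0,0]
    - [0,0,0]
    - [0,0,0]
    - [0,0,0]
    - [0,0,0]
    - [0,0,0]
    - [0,0,0]
    - [0,0,0]
  grip: [0,0,0,0,0,0,0,0]

```text
t: 4.1
ee_pos: [0.6151, 0.07, 0.1554]
tool_rot: [-3.141, 0.0, -3.071]
wrist_force: [-0.1, 0.1, 0.1]
width: -0.0004
grip_force: 0.0
```

```bash
python3 - <<'E'
from h import *
goto([.5,.0,.2],-1.43)
p,d=grab_frame("top");cv2.imwrite("pics/top1.png",p)
p,d=grab_frame("scene");cv2.imwrite("pics/sc1.png",cv2.resize(p[140:360,320:560],None,fx=2.4,fy=2.4))
E
```

```text
t 4.1 ee [0.6151 0.07   0.1554] rot [-3.141  0.    -3.071] F [-0.1  0.1  0.1] w -0.0003660916499288552
 slide [119.7, -61.7, -44.7] dr [-0.0, 0.0, -1.641]
```

>>> step_arm:
  slide:
    - [-1,0,0]
    - [-2,0,0]
    - [-3,0,0]
    - [-3,0,0]
    - [-4,0,0]
    - [-4,0,0]
    - [-4,0,0]
    - [-4,0,0]
  dr:
    - [0,0,0]
    - [0,0,0]
    - [0,0,0]
    - [0,0,0]
    - [0,0,0]
    - [0,0,0]
    - [0,0,0]
    - [0,0,0]
  grip: [0,0,0,0,0,0,0,0]

```text
t: 5.2
ee_pos: [0.6164, 0.0701, 0.1554]
tool_rot: [-3.141, -0.006, -3.07]
wrist_force: [-14.1, 0.7, 5.4]
width: 0.0001
grip_force: 6.7
```

View pics/top1.png

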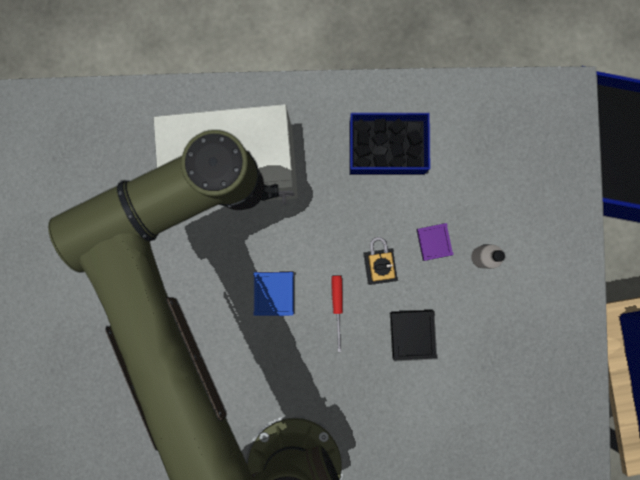

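The top view shows the arm over the cabinet with the door shut against its stop: x = 0.627, and 14 N after 1.3 mm. The lock at (380,265) is undisturbed. Next I'll back off and go above the lock.

```bash
python3 - <<'E'
from h import *
goto([.467,-.2087,.17],-1.442)
E
```

```text
t 5.2 ee [0.6164 0.0701 0.1554] rot [-3.141 -0.006 -3.07 ] F [-14.1   0.7   5.4] w 0.00014646956698284138
 slide [169.0, -267.5, -13.5] dr [0.004, -0.005, -1.628]
```

>>> step_arm:
  slide:
    - [30,0,0]
    - [80,0,-10]
    - [120,-40,-15]
    - [140,-90,-15]
    - [150,-140,-15]
    - [160,-190,-15]
    - [169,-240,-15]
    - [169,-268,-15]
  dr:
    - [0,0,0]
    - [0,0,-0.15]
    - [0,0,-0.33]
    - [0,0,-0.5]
    - [0,0,-0.68]
    - [0,0,-0.86]
    - [0,0,-1.04]
    - [0,0,-1.2]
  grip: [0,0,0,0,40,40,40,40]

```text
t: 6.2
ee_pos: [0.4688, -0.2109, 0.1707]
tool_rot: [-3.141, 0.0, -1.866]
wrist_force: [0.2, 0.2, -0.6]
width: 0.0399
grip_force: 0.0
```

```bash
python3 - <<'E'
from h import *
np.set_printoptions(suppress=True)
goto([.467,-.2087,.17],-1.442)
c=calibration("wrist");p,d=grab_frame("wrist");cv2.imwrite("pics/w2.png",p)
pt,dt=grab_frame("top");g=pt[150:215,145:305]
cv2.imwrite("pics/w2b.png",np.vstack([p,cv2.resize(g,(640,260))])[:, :]) if 0 else None
p2=cv2.resize(p,(480,360));cv2.imwrite("pics/w2c.png",np.vstack([p2,cv2.resize(g,(480,195))]))
hsv=cv2.cvtColor(p,cv2.COLOR_BGR2HSV)
m=((hsv[...,0]>8)&(hsv[...,0]<28)&(hsv[...,1]>100)).astype(np.uint8);m=cv2.medianBlur(m,5)
n,l,st,ce=cv2.connectedComponentsWithStats(m);px=np.argwhere(l>0)[:,::-1]
P=plane(c,px,.052)[:,:2];print(cv2.minAreaRect(P.astype(np.float32)*1000),st[1:,4])
w=((hsv[...,2]>190)&(hsv[...,1]<40)).astype(np.uint8)
n,l,st,ce=cv2.connectedComponentsWithStats(w)
for i in range(1,n):
    if st[i,4]>30:print("white",st[i],ce[i],plane(c,[ce[i]],.0765))
E
```

```text
t 6.2 ee [ 0.4688 -0.2109  0.1707] rot [-3.141  0.    -1.866] F [ 0.2  0.2 -0.6] w 0.03985438444804678
 slide [-1.5, 2.4, 0.7] dr [-0.001, -0.0, -0.424]
((467.0550537109375, -212.8502960205078), (59.89598846435547, 55.49370193481445), 6.959665775299072) [2379  422]
```

View pics/w2c.png

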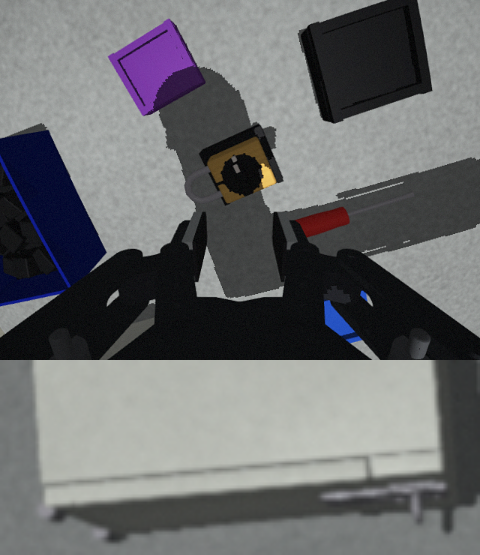

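The wrist view (480×360) shows the lock with its dial at about (242,174) and the nose mark at (236,166). The inset shows the door flush with the jamb, hasp over the staple. I'll locate the dial using depth.

```bash
python3 - <<'E'
from h import *
np.set_printoptions(suppress=True)
c=calibration("wrist");p,d=grab_frame("wrist");X=cloud(c,d);Z=X[...,2]
roi=np.zeros(Z.shape,bool);roi[150:290,250:385]=1
m=roi&(Z>.067)&(Z<.085);m=cv2.medianBlur(m.astype(np.uint8),3)>0
P=X[m];print(m.sum(),P.mean(0),cv2.minAreaRect(P[:,:2].astype(np.float32)*1000))
hsv=cv2.cvtColor(p,cv2.COLOR_BGR2HSV)
w=(roi&(hsv[...,2]>110)&(hsv[...,1]<60)&(Z>.055)&(Z<.085));print("nose",w.sum(),X[w].mean(0))
mb=(roi&(Z>.046)&(Z<.065)).astype(np.uint8);Q=X[cv2.medianBlur(mb,3)>0];print("top",cv2.minAreaRect(Q[:,:2].astype(np.float32)*1000),Q[:,2].mean())
goto([.467,-.2095,.065],-1.442)
E
```

```text
738 [ 0.46633211 -0.21201301  0.07711647] ((462.8697814941406, -237.83685302734375), (89.19219207763672, 17.901836395263672), 82.36639404296875)
nose 19 [ 0.46942832 -0.22541669  0.074031  ]
top ((469.5181579589844, -230.82070922851562), (60.25696563720703, 93.61955261230469), 7.481785774230957) 0.05596294028320632
t 6.35 ee [ 0.469  -0.2102  0.1701] rot [ 3.141 -0.    -1.874] F [ 0.2  0.4 -2.1] w 0.04029816401638511
 slide [-0.1, 2.0, 105.1] dr [0.0, 0.0, -0.432]
```

>>> step_arm:
  slide:
    - [0,2,20]
    - [0,2,40]
    - [0,2,60]
    - [0,2,80]
    - [0,2,95]
    - [0,2,102]
    - [0,2,108]
    - [0,2,108]
  dr:
    - [0,0,-0.18]
    - [0,0,-0.36]
    - [0,0,-0.432]
    - [0,0,-0.432]
    - [0,0,-0.432]
    - [0,0,-0.432]
    - [0,0,-0.432]
    - [0,0,-0.432]
  grip: [40,40,40,40,40,40,40,40]

```text
t: 7.35
ee_pos: [0.4673, -0.2082, 0.0623]
tool_rot: [3.142, 0.0, -1.439]
wrist_force: [0.0, -0.3, 1.4]
width: 0.0403
grip_force: 0.0
```

>>> step_arm:
  slide:
    - [0,0,0]
    - [0,0,0]
    - [0,0,0]
    - [0,0,0]
    - [0,0,0]
    - [0,0,0]
    - [0,0,0]
    - [0,0,0]
  dr:
    - [0,0,0]
    - [0,0,0]
    - [0,0,0]
    - [0,0,0]
    - [0,0,0]
    - [0,0,0]
    - [0,0,0]
    - [0,0,0]
  grip: [25,15,9,9,9,9,9,9]
  newtons: 40

```text
t: 8.35
ee_pos: [0.4673, -0.2084, 0.0626]
tool_rot: [-3.142, -0.0, -1.439]
wrist_force: [-3.2, -0.1, 4.7]
width: 0.0097
grip_force: 39.5
```

>>> step_arm:
  slide:
    - [0,0,0]
    - [0,0,0]
    - [0,0,0]
    - [0,0,0]
    - [0,0,0]
    - [0,0,0]
    - [0,0,0]
    - [0,0,0]
  dr:
    - [0,0,-0.15]
    - [0,0,-0.3]
    - [0,0,-0.45]
    - [0,0,-0.6]
    - [0,0,-0.75]
    - [0,0,-0.8]
    - [0,0,-0.8]
    - [0,0,-0.8]
  grip: [9,9,9,9,9,9,9,9]

```text
t: 9.35
ee_pos: [0.4664, -0.2088, 0.0627]
tool_rot: [3.14, 0.001, -0.639]
wrist_force: [-5.4, -0.9, 6.5]
width: 0.0099
grip_force: 41.0
```

>>> step_arm:
  slide:
    - [0,0,0]
    - [0,0,0]
    - [0,0,0]
    - [0,0,0]
    - [0,0,0]
    - [0,0,0]
    - [0,0,0]
    - [0,0,0]
  dr:
    - [0,0,-0.15]
    - [0,0,-0.3]
    - [0,0,-0.45]
    - [0,0,-0.6]
    - [0,0,-0.75]
    - [0,0,-0.78]
    - [0,0,-0.78]
    - [0,0,-0.78]
  grip: [9,9,9,9,9,9,9,9]

```text
t: 10.35
ee_pos: [0.4663, -0.2092, 0.0627]
tool_rot: [3.14, 0.002, 0.141]
wrist_force: [-6.1, -2.8, 6.0]
width: 0.0097
grip_force: 41.1
```

>>> step_arm:
  slide:
    - [0,0,0]
    - [0,0,0]
    - [0,0,0]
    - [0,0,-30]
    - [0,0,-60]
    - [-25,0,-90]
    - [-50,0,-95]
    - [-50,0,-95]
  dr:
    - [0,0,0]
    - [0,0,0]
    - [0,0,0]
    - [0,0,0]
    - [0,0,0]
    - [0,0,0]
    - [0,0,0]
    - [0,0,0]
  grip: [20,35,40,40,40,40,40,40]

```text
t: 11.35
ee_pos: [0.4176, -0.2154, 0.1583]
tool_rot: [3.141, -0.003, 0.141]
wrist_force: [-0.2, -0.1, 0.1]
width: 0.0401
grip_force: 0.0
```

```bash
python3 - <<'E'
from h import *
np.set_printoptions(suppress=True)
goto([.467,-.2087,.17],.129)
c=calibration("wrist");p,d=grab_frame("wrist");cv2.imwrite("pics/w3.png",p);np.savez("pics/w3.npz",p=p,d=d,**{k:c[k] for k in c})
u=proj(c,[[.467,-.209,.052]])[0].astype(int);print(u)
t,dt=grab_frame("top");g=cv2.resize(t[225:295,340:420],None,fx=6,fy=6,interpolation=cv2.INTER_CUBIC)
q=cv2.resize(p,(640,480))[:,80:560]
cv2.imwrite("pics/w3c.png",cv2.resize(np.hstack([cv2.resize(p,(560,420)),cv2.resize(g,(240,420))]),(800,420)))
E
```

```text
t 11.35 ee [ 0.4176 -0.2154  0.1583] rot [ 3.141 -0.003  0.141] F [-0.2 -0.1  0.1] w 0.04011234029887339
 slide [49.9, 0.3, -11.6] dr [0.0, -0.003, 0.012]
[319 168]
```

View pics/w3c.png

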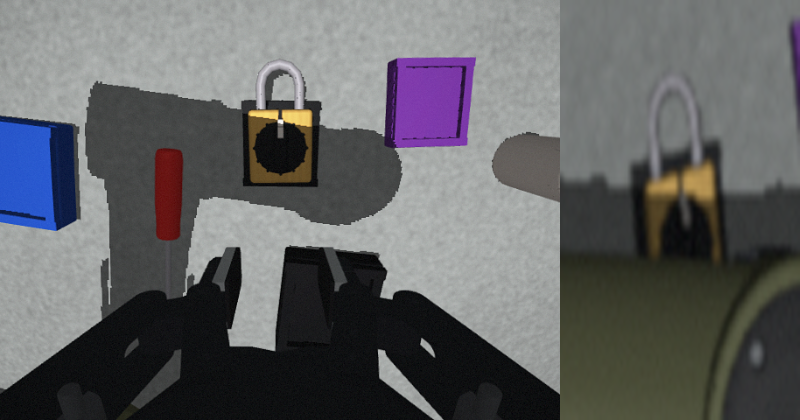

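The nose (280,125) now points straight at the shackle, whose bow is at (281,62). Next, measure the shackle's centre line.

```bash
python3 - <<'E'
from h import *
np.set_printoptions(suppress=True)
z=np.load("pics/w3.npz");c={k:z[k] for k in z};p=c["p"];hsv=cv2.cvtColor(p,cv2.COLOR_BGR2HSV)
m=np.zeros(p.shape[:2],np.uint8);m[60:118,280:362]=1
s=(m>0)&(hsv[...,2]>150)
print(s.sum());
D=cloud(c,c["d"])
s&=(D[...,2]>.028)&(D[...,2]<.05)
r=cv2.minAreaRect(plane(c,np.argwhere(s)[:,::-1],.038)[:,:2].astype(np.float32)*1000);print(s.sum(),r)
b=(hsv[...,0]>8)&(hsv[...,0]<28)&(hsv[...,1]>100);b[:,:270]=0;b[:,370:]=0;b[:110]=0;b[220:]=0
r=cv2.minAreaRect(plane(c,np.argwhere(b)[:,::-1],.052)[:,:2].astype(np.float32)*1000);print(r)
for q in([.5191,-.2027,.10],[.5191,-.2027,.022]):goto(q,.129)
E
```

```text
3806
977 ((519.0391235351562, -201.5084228515625), (33.37093734741211, 37.94782257080078), 8.073235511779785)
((467.27667236328125, -209.6617431640625), (60.25421905517578, 60.29242706298828), 9.169877052307129)
t 11.45 ee [ 0.418  -0.2152  0.157 ] rot [-3.141 -0.     0.141] F [ 0.2  0.3 -0.8] w 0.039772848657038576
 slide [101.8, 1.9, 57.1] dr [-0.0, -0.0, 0.012]
t 11.45 ee [ 0.418  -0.2152  0.157 ] rot [-3.141 -0.     0.141] F [ 0.2  0.3 -0.8] w 0.039772848657038576
 slide [101.8, 1.9, 135.1] dr [-0.0, -0.0, 0.012]
```

>>> step_arm:
  slide:
    - [30,1,0]
    - [70,1,0]
    - [102,1,10]
    - [102,1,50]
    - [102,1,90]
    - [102,1,120]
    - [102,1,135]
    - [102,1,135]
  dr:
    - [0,0,0.012]
    - [0,0,0.012]
    - [0,0,0.012]
    - [0,0,0.012]
    - [0,0,0.012]
    - [0,0,0.012]
    - [0,0,0.012]
    - [0,0,0.012]
  grip: [65,65,65,65,65,65,65,65]

```text
t: 12.45
ee_pos: [0.5185, -0.2019, 0.0211]
tool_rot: [-3.141, 0.002, 0.129]
wrist_force: [-0.3, 0.2, 0.5]
width: 0.0649
grip_force: 0.0
```

>>> step_arm:
  slide:
    - [0,0,0]
    - [0,0,0]
    - [0,0,0]
    - [0,0,0]
    - [0,0,0]
    - [0,0,0]
    - [0,0,0]
    - [0,0,0]
  dr:
    - [0,0,0]
    - [0,0,0]
    - [0,0,0]
    - [0,0,0]
    - [0,0,0]
    - [0,0,0]
    - [0,0,0]
    - [0,0,0]
  grip: [55,46,38,38,38,38,38,38]
  newtons: 25

```text
t: 13.45
ee_pos: [0.5198, -0.202, 0.0234]
tool_rot: [3.141, -0.002, 0.13]
wrist_force: [0.8, 1.7, 4.8]
width: 0.0383
grip_force: 23.7
```

>>> step_arm:
  slide:
    - [2,0,0]
    - [5,0,0]
    - [8,0,0]
    - [11,0,0]
    - [14,0,0]
    - [17,0,0]
    - [19,0,0]
    - [20,0,0]
  dr:
    - [0,0,0]
    - [0,0,0]
    - [0,0,0]
    - [0,0,0]
    - [0,0,0]
    - [0,0,0]
    - [0,0,0]
    - [0,0,0]
  grip: [36,36,36,36,36,36,36,36]

```text
t: 14.45
ee_pos: [0.5384, -0.1994, 0.0219]
tool_rot: [-3.141, 0.001, 0.129]
wrist_force: [-3.0, 0.5, 1.4]
width: 0.0383
grip_force: 24.8
```

>>> step_arm:
  slide:
    - [1,0,0]
    - [2,0,0]
    - [3,0,0]
    - [3,0,0]
    - [3,0,0]
    - [3,0,0]
    - [3,0,0]
    - [3,0,0]
  dr:
    - [0,0,0]
    - [0,0,0]
    - [0,0,0]
    - [0,0,0]
    - [0,0,0]
    - [0,0,0]
    - [0,0,0]
    - [0,0,0]
  grip: [36,36,36,36,36,36,36,36]

```text
t: 15.45
ee_pos: [0.5391, -0.1994, 0.0208]
tool_rot: [-3.14, 0.006, 0.128]
wrist_force: [-8.8, -2.2, 1.8]
width: 0.0382
grip_force: 24.9
```

>>> step_arm:
  slide:
    - [-2,0,0]
    - [-2,0,0]
    - [-2,0,0]
    - [-2,0,-40]
    - [-2,0,-80]
    - [-30,0,-120]
    - [-75,0,-130]
    - [-122,0,-136]
  dr:
    - [0,0,0]
    - [0,0,0]
    - [0,0,0]
    - [0,0,0]
    - [0,0,0]
    - [0,0,0]
    - [0,0,0]
    - [0,0,0]
  grip: [50,60,72,72,72,72,72,72]

```text
t: 16.45
ee_pos: [0.4202, -0.2147, 0.1593]
tool_rot: [3.141, -0.002, 0.13]
wrist_force: [0.7, -0.0, 0.7]
width: 0.072
grip_force: 0.0
```

```bash
python3 - <<'E'
from h import *
np.set_printoptions(suppress=True)
c=calibration("wrist");p,d=grab_frame("wrist");hsv=cv2.cvtColor(p,cv2.COLOR_BGR2HSV)
cv2.imwrite("pics/w4.png",cv2.resize(p[20:260,190:450],None,fx=2,fy=2))
D=cloud(c,d);s=np.zeros(d.shape,bool);s[20:140,260:380]=1
s&=(D[...,2]>.028)&(D[...,2]<.05)&(hsv[...,2]>110)&(hsv[...,1]<50)
print(s.sum(),cv2.minAreaRect(plane(c,np.argwhere(s)[:,::-1],.038)[:,:2].astype(np.float32)*1000))
P=plane(c,np.argwhere(s)[:,::-1],.038);u=np.array([np.cos(.129),np.sin(.129)]);print("bow ext",((P[:,:2]-[.467,-.209])@u).max())
b=(hsv[...,0]>8)&(hsv[...,0]<28)&(hsv[...,1]>100);b[:,:270]=0;b[:,370:]=0;b[:80]=0;b[240:]=0
print(cv2.minAreaRect(plane(c,np.argwhere(b)[:,::-1],.052)[:,:2].astype(np.float32)*1000))
goto([.4675,-.209,.026],.129)
E
```

```text
1779 ((525.5858764648438, -201.28773498535156), (56.231483459472656, 39.09775161743164), 8.459159851074219)
bow ext 0.08717950304166948
((467.5536193847656, -211.0522003173828), (61.05865478515625, 60.359161376953125), 5.789861679077148)
t 16.5 ee [ 0.4168 -0.2155  0.1607] rot [ 3.141 -0.003  0.129] F [ 0.8 -3.7  1.7] w 0.07209191342879684
 slide [50.7, -0.0, 134.9] dr [0.001, -0.003, -0.0]
```

View pics/w4.png

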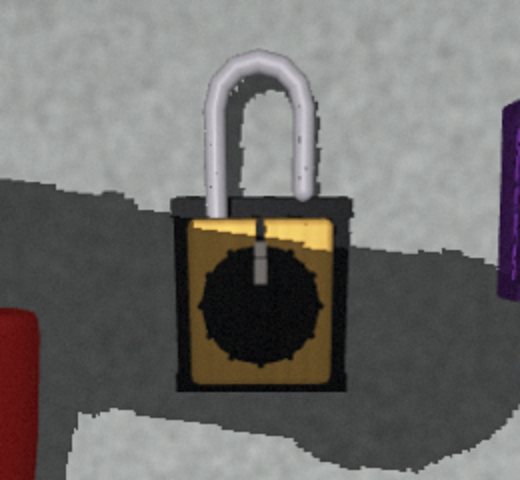

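The shackle is out: the bow is at (258,55), its short leg has come free at (304,195), and the measured extent is about 87–88 mm. Now I'll grasp the body.

>>> step_arm:
  slide:
    - [25,0,0]
    - [50,0,10]
    - [51,0,50]
    - [51,0,90]
    - [51,0,120]
    - [51,0,134]
    - [51,0,134]
    - [51,0,134]
  dr:
    - [0,0,0]
    - [0,0,0]
    - [0,0,0]
    - [0,0,0]
    - [0,0,0]
    - [0,0,0]
    - [0,0,0]
    - [0,0,0]
  grip: [72,72,72,72,72,72,72,72]

```text
t: 17.5
ee_pos: [0.4724, -0.2084, 0.0259]
tool_rot: [3.141, -0.002, 0.129]
wrist_force: [0.8, -0.2, 0.4]
width: 0.0721
grip_force: 0.0
```

>>> step_arm:
  slide:
    - [0,0,0]
    - [0,0,0]
    - [0,0,0]
    - [0,0,0]
    - [0,0,0]
    - [0,0,0]
    - [0,0,0]
    - [0,0,0]
  dr:
    - [0,0,0]
    - [0,0,0]
    - [0,0,0]
    - [0,0,0]
    - [0,0,0]
    - [0,0,0]
    - [0,0,0]
    - [0,0,0]
  grip: [65,58,54,49,49,49,49,49]
  newtons: 60

```text
t: 18.5
ee_pos: [0.4717, -0.2083, 0.0249]
tool_rot: [3.141, -0.001, 0.129]
wrist_force: [-0.8, 0.6, 4.8]
width: 0.0513
grip_force: 65.3
```

>>> step_arm:
  slide:
    - [0,0,-8]
    - [0,0,-25]
    - [0,0,-50]
    - [0,0,-75]
    - [0,0,-80]
    - [0,0,-80]
    - [0,0,-80]
    - [0,0,-80]
  dr:
    - [0,0,0]
    - [0,0,0]
    - [0,0,0]
    - [0,0,0]
    - [0,0,0]
    - [0,0,0]
    - [0,0,0]
    - [0,0,0]
  grip: [49,49,49,49,49,49,49,49]

```text
t: 19.5
ee_pos: [0.4708, -0.208, 0.1032]
tool_rot: [-3.141, 0.002, 0.129]
wrist_force: [-0.1, 0.7, -3.8]
width: 0.0505
grip_force: 64.7
```

```bash
python3 -c "
from h import *
goto([.4635,-.0023,.104],.0715)"
```

```text
t 19.5 ee [ 0.4708 -0.208   0.1032] rot [-3.141e+00  2.000e-03  1.290e-01] F [-0.1  0.7 -3.8] w 0.05049046179213859
 slide [19.2, -205.0, -0.7] dr [-0.001, 0.002, 0.058]
```

>>> step_arm:
  slide:
    - [2,-25,0]
    - [5,-60,0]
    - [8,-95,0]
    - [11,-130,0]
    - [15,-165,0]
    - [17,-190,0]
    - [19,-203,-1]
    - [19,-205,-1]
  dr:
    - [0,0,0.01]
    - [0,0,0.02]
    - [0,0,0.03]
    - [0,0,0.04]
    - [0,0,0.058]
    - [0,0,0.058]
    - [0,0,0.058]
    - [0,0,0.058]
  grip: [49,49,49,49,49,49,49,49]

```text
t: 20.5
ee_pos: [0.4638, -0.002, 0.1052]
tool_rot: [3.142, 0.0, 0.072]
wrist_force: [0.2, -0.3, -3.9]
width: 0.0509
grip_force: 64.5
```

```bash
python3 - <<'E'
from h import *
goto([.5084,.0009,.104],.0715)
c=calibration("wrist");p,d=grab_frame("wrist");np.savez("pics/w5.npz",p=p,d=d,**c)
s,ds=grab_frame("scene");np.savez("pics/s5.npz",p=s,d=ds)
print(proj(c,[[.6065,.008,.115],[.5465,.0037,.115]]), proj(calibration("scene"),[[.6065,.008,.115],[.5465,.0037,.115]]))
a=cv2.resize(p,(400,300));b=cv2.resize(s[150:300,250:450],(400,300));g,_=grab_frame("top");g=cv2.resize(g[150:290,220:410],(400,295))
cv2.imwrite("pics/w5.png",np.vstack([np.hstack([a,b]),np.hstack([g,g*0])]))
E
```

```text
t 20.5 ee [ 0.4638 -0.002   0.1052] rot [3.142 0.    0.072] F [ 0.2 -0.3 -3.9] w 0.05091539741827555
 slide [44.7, 0.3, 1.2] dr [0.0, 0.0, 0.001]
[[318.59543321 -80.47108284]
 [318.52174545 106.09631232]] [[374.71387456 232.45470084]
 [355.06858063 216.62989627]]
```

View pics/w5.png

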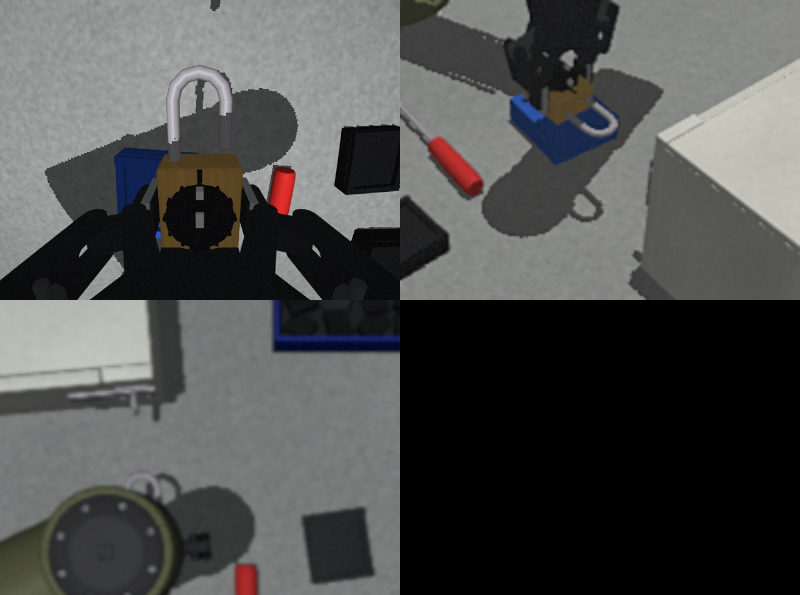

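The wrist view shows the lock held level, dial up, with the shackle out. In the top inset the staple tip is at about (135,408) and the bow at about (145,475). Measure both precisely in the top camera.

```bash
python3 - <<'E'
from h import *
np.set_printoptions(suppress=True)
c=calibration("top");p,d=grab_frame("top")
S=np.array([.6065,.008,.115]);u=np.array([.9974,.0715,0])
ee=state()["ee_pos"];B=np.array([*(ee+.0833*u)[:2],.115])
print("pred",proj(c,[S,S+.025*u,B]))
cv2.imwrite("pics/t6.png",cv2.resize(p[185:250,255:315],None,fx=9,fy=9,interpolation=cv2.INTER_NEAREST)[:600])
z=np.load("pics/w5.npz");w={k:z[k] for k in z};h=cv2.cvtColor(w["p"],cv2.COLOR_BGR2HSV)
s=np.zeros(h.shape[:2],np.uint8);s[95:190,260:380]=1;s&=(h[...,2]>150).astype(np.uint8)&(h[...,1]<50).astype(np.uint8)
D=cloud(w,w["d"]);s&=(D[...,2]>.08).astype(np.uint8)
P=plane(w,np.argwhere(s)[:,::-1],.117);v=np.array([-.0715,.9974,0])
a=(P-ee)@u;b=(P-ee)@v;print("wrist bow: ahead",a.max(),"lat range",b.min(),b.max(),"lat apex",b[a>a.max()-.002].mean(),"z",D[s>0][:,2].mean())
E
```

```text
pred [[284.22435455 203.84259543]
 [283.30885636 192.59342382]
 [286.80880722 230.88281658]]
wrist bow: ahead 0.0863562925043047 lat range -0.021112223736281854 0.022614274528186352 lat apex -0.001848441184794053 z 0.12148907794087975
```

View pics/t6.png

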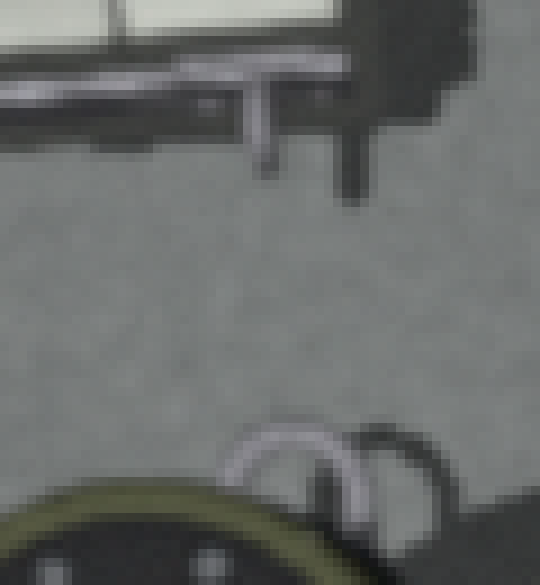

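The staple tip is at (284.6,204.5) against a predicted (284.2,203.8), and the bow apex at about (287.8,231.9). That agrees within about 2 mm, so I'll apply a 1 mm lateral correction and make the final approach.

>>> step_arm:
  slide:
    - [8,-1,1]
    - [18,-1,1]
    - [28,-1,1]
    - [36,-1,1]
    - [42,-1,1]
    - [45,-1,1]
    - [45,-1,1]
    - [45,-1,1]
  dr:
    - [0,0,0]
    - [0,0,0]
    - [0,0,0]
    - [0,0,0]
    - [0,0,0]
    - [0,0,0]
    - [0,0,0]
    - [0,0,0]
  grip: [49,49,49,49,49,49,49,49]

```text
t: 21.7
ee_pos: [0.5084, 0.0018, 0.1043]
tool_rot: [-3.141, 0.0, 0.071]
wrist_force: [0.4, -0.4, -3.5]
width: 0.0507
grip_force: 64.6
```

```bash
python3 - <<'E'
from h import *
goto([.5084,.0019,.104],.0715)
p,_=grab_frame("top");s,_=grab_frame("scene")
a=cv2.resize(p[185:250,255:315],(420,455),interpolation=cv2.INTER_CUBIC);b=cv2.resize(s[180:270,320:400],(380,428),interpolation=cv2.INTER_CUBIC);b=np.vstack([b,np.zeros((27,380,3),np.uint8)])
cv2.imwrite("pics/f.png",np.hstack([a,b]))
E
```

```text
t 21.7 ee [0.5084 0.0018 0.1043] rot [-3.141  0.     0.071] F [ 0.4 -0.4 -3.5] w 0.05067863034970117
 slide [-0.0, -0.1, 0.3] dr [-0.0, 0.0, -0.0]
```

View pics/f.png

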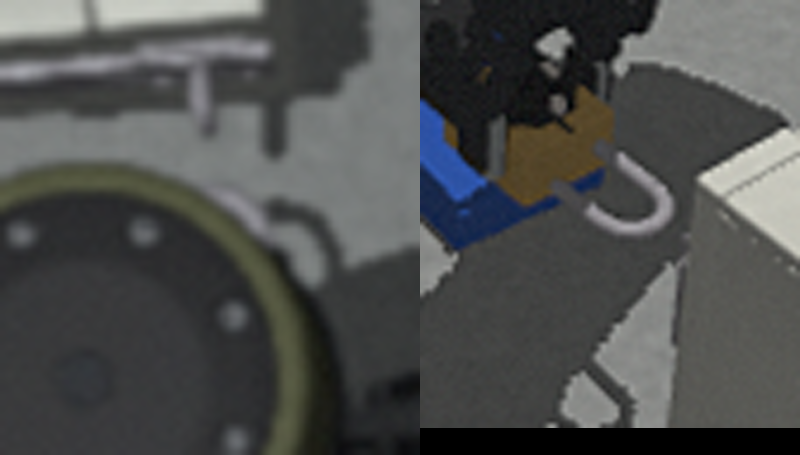

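The lock is held level with the bow in line with the staple. In the top crop the staple tip is at (207,133) and the bow at about (213,186), so the gap is about 15–17 mm. Nothing but the gripper touches the lock.

```bash
python3 -c "
from plant import *
print(hand_in())"
```

```text
the job is handed in; nothing more can be done
None
```

I handed the job in at about 22 s: the door is shut on its catch, the dial is at 0 and the shackle fully out. The lock is held level, dial up, with the bow about 15–17 mm from the staple. No verdict came back, and I did not touch the screwdriver, bottle or bin.

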